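Set out the bench kit around the parts box

TASK

Set out my things around the pill-shaped parts box, for the brake and tyre job: stand the bell upright on the middle of its lid, and stand the brake adjuster upright on the flap midway between the box and the round tin. On the robot's side of the box lay the longer spanner flat, parallel to the box with their middles level and 8 cm apart, and the tyre lever in the same way a further 8 cm nearer the robot, so that the spanner lies between box and lever. Leave the box, the tin and everything else where they are.

Things in the scene. Friction and masses are not known exactly. Their poses are not given: they have to be found in the camera images.
- bell: Bicycle bell, a green plastic dome standing on its flat open side: 46 mm across, 40.5 mm high with a small steel screw head (2.5 mm) on top, the side wall upright for the lower 25 mm. Origin: centre of the underside; z up. A small black thumb piece sticks out 12 mm from the wall on its +y side, at 5 to 11 mm height; grip the bell across x, clear of it.
- adjuster: Steel brake adjuster, standing upright on its toothed foot: foot 35 mm across the teeth and 6 mm high, then a plain round barrel 20 mm across from 6 to 35 mm height, then a threaded stud 11 mm across to 50 mm height. Origin: centre of the underside; z up; round, so its yaw means nothing.
- spanner: The longer of two chrome spanners, lying flat: 160 mm long, 9 mm thick, shank 14 mm wide, heads 30 mm wide (a ring at the -x end, an open jaw at the +x end). Origin: middle of its length, on the underside; x runs along it. It balances within 5 mm of its middle.
- tyre_lever: Tyre lever, a flat red-painted steel bar lying flat: 157 mm long, straight shank 14 mm wide and 8 mm thick, a round end 20 mm across at -x, an 18 mm wide tip at +x that turns up to 16 mm height. Origin: middle of its length, on the underside; x runs along it, z up. It balances within 8 mm of its middle.
- parts_box: Closed pill-shaped parts box (long with round ends) of translucent blue plastic, heavy with small parts, standing loose: 122 mm long, 52 mm wide, 30 mm high, flat lid. Origin: centre of the underside; y runs along its length, x across it; its -x side is the side towards the robot (turned at most 0.2 rad).
- tin: Flat round metal tin, shut, bare metal, 66 mm across, 35 mm high. Origin: centre of the underside. It stands off one of the box's two ends, in line with the box's length, its centre 235 to 245 mm from the box's centre; on which end changes. A landmark only, not to be moved.
- oil_bottle: White plastic bottle with a black cap, 48 mm across, 110 mm high, standing off the other end of the box, in line with it. Not part of the job. Origin: centre of the underside.
- short_spanner: The shorter of the two chrome spanners, 100 mm long, 7 mm thick, lying flat. Not part of the job. Origin: middle of its length, underside; x along it.
- cog: Dark steel cog ring, 61 mm across the teeth, 6 mm thick, lying flat. Not part of the job. Origin: centre of the underside.
- tape: Roll of black tape lying flat, 54 mm across, 19 mm high. Not part of the job. Origin: centre of the underside.
Mind the look-alikes: they are no part of the job. Leave any pink look-alike of the spanner alone. There is more than one size of the adjuster; the one meant has the size given above.

How it is judged:
By the outcome, as a careful person would: the job done as asked, in the order asked, and still so for the second after the job is handed in, with the robot touching nothing.
It also fails if it takes over 109 s, if anything falls off the work surface, if the arm or the gripper's body presses on something with over 40 N, if the wrist force passes 120 N, or if a joint passes its speed limit or range.

ROBOT

A 6-joint arm with a two-finger parallel gripper is mounted at the origin on the work surface. World frame = base frame: x ahead of the robot, y to its left, z up, the work surface at z = 0. Lengths are in m, angles in degrees, forces in N, time in s.
With the tool pointing down it reaches from about 0.375 to 0.9 m from the base axis. Payload 3.1 kg.
Tool frame: the origin (TCP) lies at the very end of the fingers, on their centre line; the grasp point (between the pads) lies bot.hold_point_z behind it (bot.hold_point_z is the distance from the TCP to the grasp point, in m); z points along the fingers, y is the line along which they close (so a half turn about z gives the same grasp; the last joint's range is limited). The gripper opens to 87 mm and grips with 3 to 60 N. Pads are 19 mm wide; open, the fingers measure 117 mm over their backs; the gripper's body (75 mm by 190 mm) begins 51 mm behind the grasp point.
Start: joints at [-85.342, 30.224, 82.088, -0, 67.689, -10.227], TCP at [0.161, -0.604, 0.223] pointing down, gripper open.
Joint ranges: [-176.69, 176.69], [-43.24, 126.21], [12.49, 139.97], [-82, 262], [0, 151.66], [-163.58, 163.58]. Speed limits (degrees/s): [159.86, 159.86, 180, 180, 180, 180].

INTERFACE

Orientations are given as a 3x3 rotation matrix whose columns are the frame's x, y, z axes.
In Python, from rig import bot gives the robot as it stands.
- The arm moves only by the tool apply_moves, never from a script. Its argument "plan" is one flat list of numbers, 4 for each row, row after row: the shift along the world's x, y, z normalised to -1 to 1, where 1 is 0.05 m, then the turn about the world's z normalised to -1 to 1, where 1 is 10 degrees. A call has 1 to 12 rows; each row shifts and turns the commanded pose from where the row before left it; what a row does not reach is not made up. A row lasts 1/8 s, in which the tool goes at most 62.5 mm and 10.7 degrees, less where a joint would pass 70% of its speed; a pose out of reach is approached as far as the arm can. A call with a number of a shift or a turn outside -1 to 1 is refused whole. A call with a gripper value outside its range is refused whole. "grip" is the closure, from -1 (fully open) to 1 (shut), so that 0 is half open, set as the call begins (left out, the last holds). The fingers move at their own pace and stop on an object; the grip force is fixed at half the most. Time passes only in rows, so rows that do not move let the fingers close. It gives the time, the measured TCP pose, the force, the opening and the grip force at its end, in the units of the state.
- bot.read_state(): the state, without advancing time (a new reading comes with each control period).
- bot.capture(name): name is "side" or "top"; returns (picture, depth): 420x560x3 uint8, red, green, blue; 420x560 float32, m along the optical axis (not along the pixel's ray), 0 where there is no reading.
- bot.camera_info(name): a dict with "vertical_fov" (degrees; the focal length in pixels is half the picture's height over the tangent of half this angle, whatever the lens; pixels are square), "cx", "cy" (the principal point, pixels), "rvec" (rotation vector, rad) and "tvec" (3), from world to camera coordinates, as OpenCV has them. Camera axes: x right, y down, z forward; pixel columns grow to the right and rows downward; lengths in m; the calibration is good to about 2 mm. A picture is of the moment at which its call begins. camera_info takes no time and is no camera call.
- bot.hand_in(): hands the job in; it is judged then, once.
Trained networks look in the newest picture that a camera, given by its name, has taken for a name from the list of things; names that differ only in an ending like _2 or _b are one class to them, and where a whole thing is asked for, a point or a joint stands for the part that bears it (a point fixed in the world has none). Each returns a list of dicts, best first, with "p" (0 to 1); they miss things now and then, are a little off and sometimes report something else, mostly with a low value. They report only what shows in the picture. A call takes as long as a camera call. They do not tell look-alikes from the thing itself.
- bot.outline_of(camera, target): "mask" (420x560 bool, what is visible of it) and "xy" ([column, row] as shares, 0 to 1, of the picture: columns of its width, rows of its height, amid what is visible of it).
- bot.pinpoint(camera, target): "xy" ([column, row] as shares, 0 to 1, of the picture: columns of its width, rows of its height: a listed point, or the origin of a listed thing).
The state is a dict: "time_s": time; "joint_positions": joint angles; "qvel": joint speeds; "tau": joint torques, N m; "position": TCP position; "tcp_rot": TCP orientation; "force": force on the tool from outside, world axes, zero at the start; "moment": the same for the moment, N m; "opening": opening from 0.0 (shut) to 1.0 (fully open); "grasp_force": force on a finger pad.
Only numpy, scipy, OpenCV 4.12 (cv2) and the standard library are available. Lean on these libraries where they do the work, as an engineer would, in place of code of your own. Each camera call takes 0.05 s, during which the arm holds its last target. There are 200 camera calls.

## Working session

There is one attempt and no reset: what is moved stays moved. The work goes in short steps, Python scripts to look and compute and a tool call to move; the robot and the scene stay as the last step left them, time stands still between calls to the robot, and variables do not carry over. Pictures are saved under pics/ and viewed, at most 14 in all, crops included, and the job is handed in when it is done.

Besides the shell and the picture viewer there is one more tool, called after "Emit:" by a JSON object that holds its "name" and its "arguments", one argument or row to a line. apply_moves: Moves the arm, as the interface text tells. Its arguments: {"type":"object","properties":{"plan":{"type":"array","items":{"type":"number"}},"grip":{"type":"number"}},"required":["plan"]}

```bash
ls; mkdir -p pics; cat > h.py <<'E'
import numpy as np, cv2
from rig import bot
def cam(n):
    i=bot.camera_info(n); f=210/np.tan(np.radians(i["vertical_fov"])/2)
    R=cv2.Rodrigues(np.array(i["rvec"],float))[0]; return f,i["cx"],i["cy"],R,np.array(i["tvec"],float).ravel()
def world(n,depth):
    f,cx,cy,R,t=cam(n); v,u=np.mgrid[:420,:560]
    P=np.stack([(u-cx)/f*depth,(v-cy)/f*depth,depth],-1)-t
    return P@R   # R^T applied
def proj(n,p):
    f,cx,cy,R,t=cam(n); q=R@np.array(p,float)+t; return q[0]/q[2]*f+cx,q[1]/q[2]*f+cy
def save(n,name,crop=None,s=1):
    a,d=bot.capture(n); b=a if crop is None else a[crop[1]:crop[3],crop[0]:crop[2]]
    cv2.imwrite("pics/"+name,cv2.resize(b[...,::-1],None,fx=s,fy=s)); return a,d
E
python3 - <<'E'
from h import *
for n in("side","top"):
    a,d=save(n,n+"0.png",s=1.4); i=bot.camera_info(n); print(n,i,-cam(n)[3].T@cam(n)[4]); np.savez(n+"0.npz",a=a,d=d)
print(bot.read_state(), bot.hold_point_z)
E
```

```text
pics
side {'vertical_fov': 56.81108548336527, 'cx': 281.1475561788357, 'cy': 207.280866211341, 'rvec': array([ 0.68663025, -2.61808325,  1.10386264]), 'tvec': array([0.45603347, 0.17959113, 0.90076015])} [0.12262036 0.6737743  0.7632698 ]
top {'vertical_fov': 56.948884643079495, 'cx': 274.20044056151346, 'cy': 202.20010879368246, 'rvec': array([ 2.14600353, -2.15592544,  0.1382158 ]), 'tvec': array([-0.00182158,  0.53019243,  0.88297019])} [ 0.4089302  -0.00775197  0.94522997]
{'time_s': 0.1, 'joint_positions': array([-8.53393115e+01,  3.02760307e+01,  8.21496424e+01,  1.14534934e-04,
        6.76884829e+01, -1.02281076e+01]), 'qvel': array([-0.01049719, -0.11436364, -0.06600096, -0.03803964,  0.01431533,
       -0.07516457]), 'tau': array([-6.67291715e-04, -4.40985918e+01, -1.77150893e+01,  6.35930314e-02,
        5.34043915e-02, -3.65541734e-05]), 'position': array([ 0.16055572, -0.60334072,  0.22164052]), 'tcp_rot': array([[ 9.66426566e-01,  2.56942926e-01, -1.60048424e-04],
       [ 2.56942730e-01, -9.66424591e-01,  1.98596012e-03],
       [ 3.55603671e-04, -1.96040789e-03, -9.99998015e-01]]), 'force': array([ 0.79752177, -0.21973983,  0.48501539]), 'moment': array([ 0.00699176,  0.07098029, -0.06269847]), 'grasp_force': 0.0, 'opening': 0.9971163310854338} 0.0187
```

View pics/top0.png

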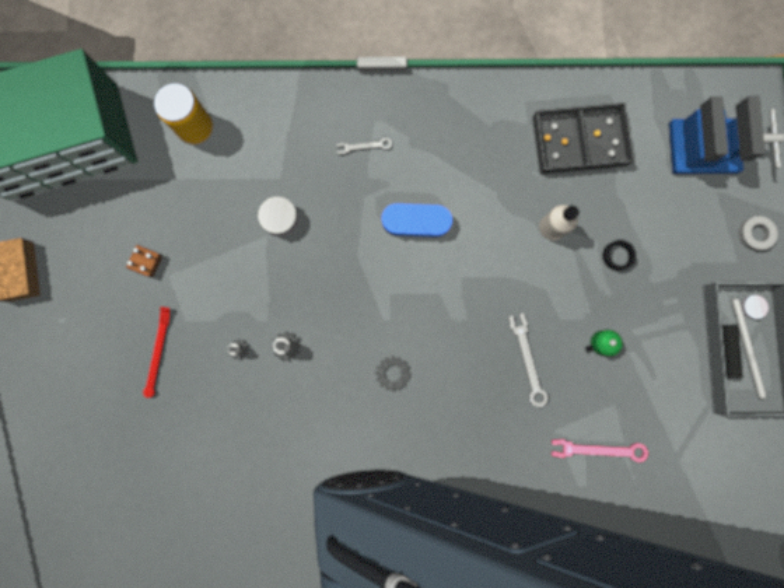

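View pics/side0.png

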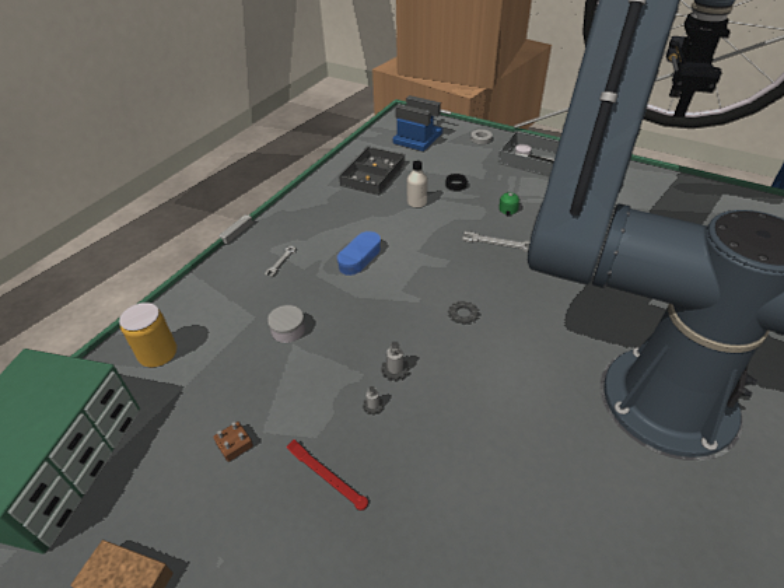

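The top view (1.4x) shows the box at (417,219), tin (277,215), bell (607,343), chrome spanner (528,360), red lever (157,352), two adjusters at (236,349) and (285,346), and a pink decoy at (600,450). Next I measure positions.

```bash
cat > m.py <<'E'
from h import *
import sys
for n in("top","side"):
    a,d=bot.capture(n); W=world(n,d)
    for t in("parts_box","tin","bell","adjuster","spanner","tyre_lever","oil_bottle","cog"):
        for r in bot.outline_of(n,t)[:4]:
            if r["p"]<.2: continue
            m=r["mask"]&(d>0); P=W[m]
            if len(P)<10: continue
            lo,hi=np.percentile(P[:,2],[5,95]); 
            (c,sz,an)=cv2.minAreaRect((P[:,:2]*1000).astype(np.float32))
            print(n,t,round(r["p"],2),"px",np.round(np.array(r["xy"])*[560,420]),"rect c",np.round(c,1),"sz",np.round(sz,1),"ang",round(an,1),"z",np.round([lo,hi],4),"med",np.round(np.median(P,0),3))
E
python3 m.py
python3 - <<'E'
from h import *
z=np.load("top0.npz"); W=world("top",z["d"]); 
for (u,v) in [(247,155),(220,155),(255,155),(240,120),(240,200),(300,200),(180,200),(330,200),(400,280),(245,170),(150,200),(100,200)]:
    print((u,v),np.round(np.median(W[v-2:v+3,u-2:u+3].reshape(-1,3),0),4), np.median(z["a"][v-2:v+3,u-2:u+3].reshape(-1,3),0))
a=z["a"][110:290,80:330]; cv2.imwrite("pics/c1.png",cv2.resize(a[...,::-1],None,fx=3.2,fy=3.2,interpolation=cv2.INTER_CUBIC))
E
```

```text
top parts_box 0.91 px [299. 155.] rect c [648.  -60.9] sz [119.8  63. ] ang 87.1 z [0.0081 0.0329] med [ 0.641 -0.06   0.03 ]
top tin 0.62 px [198. 151.] rect c [651.8 177.9] sz [64.6 69.5] ang 51.5 z [0.0085 0.0376] med [0.646 0.177 0.035]
top bell 0.94 px [432. 248.] rect c [ 423.  -378.3] sz [49.6 54.1] ang 35.7 z [0.0087 0.0419] med [ 0.427 -0.373  0.035]
top bell 0.4 px [169. 251.] rect c [419.1 246.8] sz [29.1 28.8] ang 89.6 z [0.0032 0.0504] med [0.419 0.242 0.015]
top adjuster 0.66 px [205. 243.] rect c [426.3 161.8] sz [36.2 42.3] ang 81.0 z [0.0049 0.071 ] med [0.425 0.158 0.026]
top adjuster 0.5 px [171. 254.] rect c [420.1 244.1] sz [23.5 27. ] ang 86.9 z [0.004  0.0511] med [0.419 0.242 0.019]
top spanner 0.96 px [422. 320.] rect c [ 249.1 -365.3] sz [163.7  32.4] ang 87.4 z [0.0008 0.0121] med [ 0.249 -0.355  0.009]
top spanner 0.59 px [378. 260.] rect c [ 397.  -249.8] sz [154.2  35.6] ang 16.1 z [0.0009 0.0121] med [ 0.388 -0.251  0.009]
top tyre_lever 0.84 px [113. 250.] rect c [416.6 386.4] sz [ 19. 156.] ang 81.1 z [0.0042 0.0124] med [0.42  0.385 0.008]
top tyre_l
[... 1838 characters left out ...]
247, 155) [6.546e-01 6.340e-02 2.000e-04] [131. 136. 134.]
(220, 155) [6.547e-01 1.311e-01 3.000e-04] [112. 117. 116.]
(255, 155) [6.545e-01 4.340e-02 1.000e-04] [132. 138. 135.]
(240, 120) [ 7.455e-01  8.180e-02 -1.000e-04] [133. 138. 137.]
(240, 200) [ 5.407e-01  8.010e-02 -3.000e-04] [128. 134. 133.]
(300, 200) [ 5.399e-01 -6.760e-02  4.000e-04] [144. 152. 149.]
(180, 200) [0.5413 0.2281 0.0009] [142. 149. 146.]
(330, 200) [ 0.5395 -0.1415  0.0009] [137. 144. 141.]
(400, 280) [ 0.3455 -0.3047  0.001 ] [126. 133. 130.]
(245, 170) [ 6.164e-01  6.820e-02 -3.000e-04] [129. 135. 133.]
(150, 200) [5.417e-01 3.025e-01 5.000e-04] [145. 152. 149.]
(100, 200) [0.5423 0.4257 0.001 ] [134. 140. 138.]
```

View pics/c1.png

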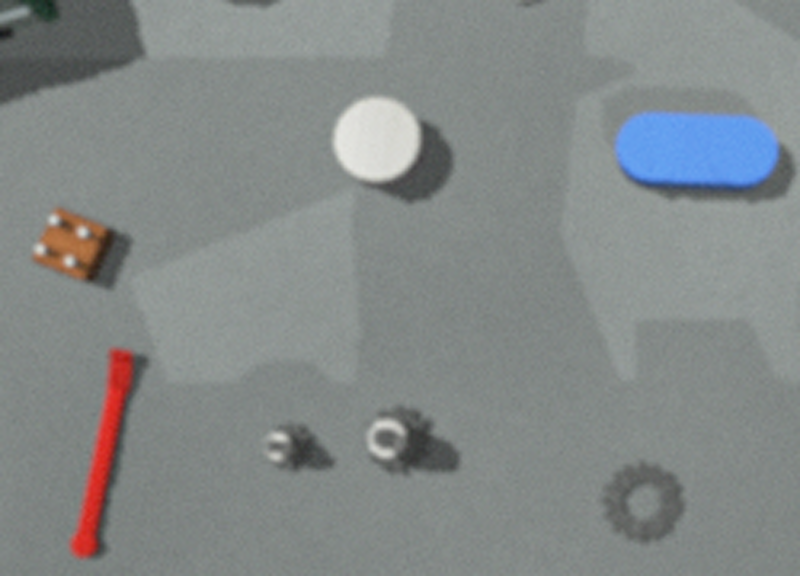

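```bash
cat > fit.py <<'E'
from h import *
def rect(P):
    c,s,a=cv2.minAreaRect((P[:,:2]*1000).astype(np.float32)); b=cv2.boxPoints((c,s,a))
    e=[b[1]-b[0],b[2]-b[1]]; L=max(e,key=np.linalg.norm); an=np.degrees(np.arctan2(L[1],L[0]))%180
    return np.round(c,1),np.round(sorted(s),1),round(an,1)
def main(n="top"):
    a,d=bot.capture(n); W=world(n,d); hsv=cv2.cvtColor(a,cv2.COLOR_RGB2HSV)
    def reg(c,r,z0,z1): return W[(np.hypot(W[...,0]-c[0],W[...,1]-c[1])<r)&(W[...,2]>z0)&(W[...,2]<z1)&(d>0)]
    for nm,c,r,z0,z1 in [("box",(.643,-.06),.085,.025,.04),("tin",(.646,.178),.05,.03,.045),("bell",(.425,-.375),.035,.018,.06),
      ("bellbase",(.425,-.375),.045,.004,.012),("spanner",(.395,-.25),.095,.0055,.02),("lever",(.418,.386),.095,.0045,.03),
      ("leverhigh",(.418,.386),.095,.0115,.03),("adj",(.42,.243),.03,.04,.07),("adjfoot",(.42,.243),.03,.003,.008),("adjmid",(.42,.243),.03,.015,.033),("bigadj",(.425,.16),.035,.05,.1)]:
        P=reg(c,r,z0,z1)
        if len(P)>4: print(n,nm,len(P),*rect(P),"mean",np.round(P.mean(0),4),"zmed/max",np.round([np.median(P[:,2]),P[:,2].max()],4))
if __name__=="__main__":
    main("top");main("side")
E
python3 fit.py
```

```text
top box 973 [642.6 -61.2] [ 52.4 119.2] 88.1 mean [ 0.6422 -0.0614  0.0304] zmed/max [0.0303 0.0349]
top tin 568 [649.9 179.2] [63.  63.3] 90.2 mean [0.6494 0.1793 0.0354] zmed/max [0.0354 0.0403]
top bell 321 [ 427.8 -379.9] [42.1 42.2] 89.1 mean [ 0.428  -0.3771  0.0352] zmed/max [0.0364 0.0471]
top bellbase 50 [ 424.  -371.6] [70.4 79.8] 139.0 mean [ 0.424  -0.3615  0.0081] zmed/max [0.0086 0.0118]
top spanner 463 [ 409.4 -282. ] [106.1 159.7] 16.6 mean [ 0.4004 -0.2502  0.0092] zmed/max [0.0093 0.0148]
top lever 454 [403.7 386.9] [159.5 170.1] 120.3 mean [0.4157 0.3859 0.0083] zmed/max [0.0081 0.016 ]
top leverhigh 39 [418.6 382.5] [ 15.3 151.3] 172.7 mean [0.4581 0.3787 0.0127] zmed/max [0.0123 0.016 ]
top adj 22 [420.9 246.4] [8.7 9.2] 179.5 mean [0.4205 0.2457 0.0492] zmed/max [0.0504 0.0534]
top adjfoot 78 [419.9 246.6] [51.9 53.2] 6.1 mean [0.4188 0.2435 0.0053] zmed/max [0.0053 0.0079]
top adjmid 18 [422.3 241.3] [ 8.6 19.7] 16.4 mean [0.4203 0.2399 0.0263] zmed/max [0.0273 0.0322]
top bigadj 78 [426.1 164.6] [23.6 24.8] 76.5 mean [0.4257 0.163  0.062 ] zmed/max [0.0656 0.0
[... 417 characters left out ...]
e spanner 162 [ 407.5 -244.2] [ 30.9 144.9] 14.2 mean [ 0.4096 -0.2433  0.0078] zmed/max [0.0076 0.0116]
side lever 500 [417.6 390.3] [ 19.  158.1] 170.7 mean [0.4161 0.3909 0.0072] zmed/max [0.0069 0.0148]
side leverhigh 17 [486.4 379.7] [13.6 17.1] 85.5 mean [0.4893 0.3793 0.0131] zmed/max [0.0128 0.0148]
side adj 24 [420.1 251.6] [8.7 9. ] 94.5 mean [0.4198 0.2518 0.0458] zmed/max [0.0468 0.0496]
side adjfoot 66 [418.5 254.3] [26.1 34.9] 35.2 mean [0.4173 0.2549 0.0051] zmed/max [0.0052 0.0076]
side adjmid 45 [420.3 254.5] [13.6 20.2] 0.9 mean [0.4175 0.2563 0.0246] zmed/max [0.0242 0.033 ]
side bigadj 57 [425.1 168.7] [14.5 16.1] 105.4 mean [0.424  0.1706 0.0634] zmed/max [0.0656 0.0713]
```

Emit:
{"name": "apply_moves", "arguments": {
  "plan": [0.665,0.57,-0.2,0.94,0.665,0.57,-0.2,0.94,0.665,0.57,-0.2,0.94,0.665,0.57,-0.2,0.94,0.665,0.57,-0.2,0.94,0.665,0.57,-0.2,0.94,0.665,0.57,-0.2,0.94,0.665,0.57,-0.2,0.94,0,0,0,0,0,0,0,0],
  "grip": -1
}}

```text
time_s: 2.35
position: [0.4265, -0.3765, 0.1427]
tcp_rot: [[-0.001, 1.0, -0.0], [1.0, 0.001, -0.001], [-0.001, -0.0, -1.0]]
force: [0.6, -0.5, -0.3]
opening: 1.006
grasp_force: 0.0
```

```bash
python3 - <<'E'
from h import *
s=bot.read_state(); print(s["position"],np.round(s["tcp_rot"],3))
a,d=save("side","s1.png",crop=(280,40,560,250),s=2.8)
W=world("side",d)
E
```

```text
[ 0.4265423  -0.37648616  0.14272359] [[-0.001  1.    -0.   ]
 [ 1.     0.001 -0.001]
 [-0.001 -0.    -1.   ]]
```

View pics/s1.png

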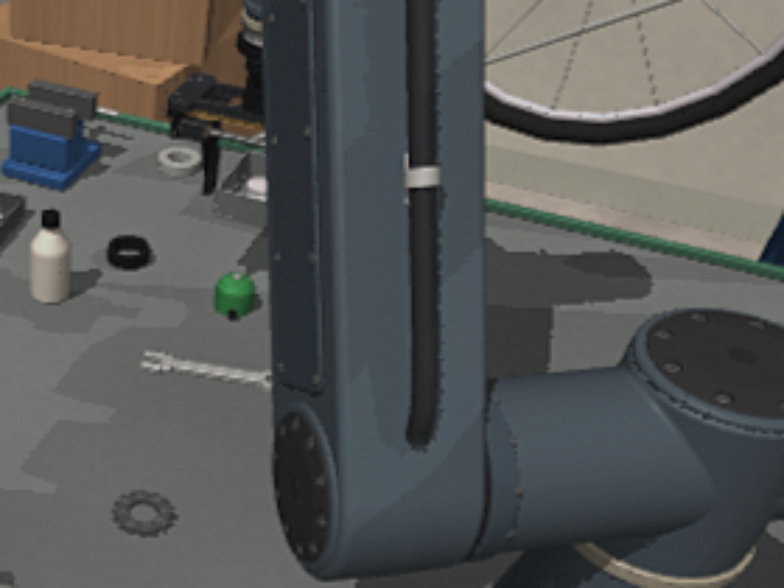

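Seen: the gripper is above the bell (235,295), with the thumb piece pointing to +y (233,313), clear of the fingers.

Emit:
{"name": "apply_moves", "arguments": {
  "plan": [0,0,-0.8,0,0,0,-0.8,0,0,0,-0.6,0,0,0,-0.4,0,0,0,-0.17,0,0,0,0,0]
}}

```text
time_s: 3.15
position: [0.4261, -0.3768, 0.004]
tcp_rot: [[0.0, 1.0, -0.0], [1.0, -0.0, 0.0], [0.0, -0.0, -1.0]]
force: [1.0, 0.3, 0.5]
opening: 1.0
grasp_force: 0.0
```

Emit:
{"name": "apply_moves", "arguments": {
  "plan": [0,0,0,0,0,0,0,0,0,0,0,0,0,0,0,0,0,0,0,0,0,0,0,0,0,0,0.3,0,0,0,0.8,0,0,0,0.8,0,0,0,0.6,0],
  "grip": 1
}}

```text
time_s: 4.4
position: [0.4268, -0.3763, 0.1316]
tcp_rot: [[-0.002, 1.0, 0.001], [1.0, 0.002, -0.002], [-0.002, 0.001, -1.0]]
force: [0.5, -0.8, -0.8]
opening: 0.515
grasp_force: 30.0
```

Emit:
{"name": "apply_moves", "arguments": {
  "plan": [0.54,0.79,0,0,0.54,0.79,0,0,0.54,0.79,0,0,0.54,0.79,0,0,0.54,0.79,0,0,0.54,0.79,0,0,0.54,0.79,0,0,0.54,0.79,-0.3,0,0,0,-0.3,0,0,0,0,0]
}}

```text
time_s: 5.65
position: [0.6408, -0.0598, 0.0979]
tcp_rot: [[-0.002, 1.0, -0.004], [1.0, 0.002, 0.0], [0.0, -0.004, -1.0]]
force: [0.2, -0.6, -1.3]
opening: 0.524
grasp_force: 30.0
```

```bash
python3 - <<'E'
from h import *
s=bot.read_state(); print(s["position"])
a,d=save("side","s2.png",crop=(180,80,380,230),s=4)
t,dt=bot.capture("top")
for n,A,D in(("side",a,d),("top",t,dt)):
    W=world(n,D); h=cv2.cvtColor(A,cv2.COLOR_RGB2HSV)
    g=(h[...,0]>50)&(h[...,0]<75)&(h[...,1]>120)&(abs(W[...,0]-.64)<.06)&(abs(W[...,1]+.06)<.08)
    b=(h[...,0]>95)&(h[...,0]<125)&(h[...,1]>110)&(abs(W[...,0]-.64)<.1)&(abs(W[...,1]+.06)<.1)
    for q,m in(("bell",g),("box",b)):
        P=W[m&(D>0)]; print(n,q,len(P), np.round([P.min(0),P.max(0),P.mean(0)],4).tolist() if len(P) else "")
E
```

```text
[ 0.64077421 -0.05979782  0.09791714]
side bell 167 [[0.6186, -0.065, 0.096], [0.6648, -0.0367, 0.1345], [0.6373, -0.0474, 0.1184]]
side box 620 [[0.5544, -0.1465, -0.0031], [0.7194, 0.0031, 0.2788], [0.6394, -0.0487, 0.0277]]
top bell 0 
top box 0
```

View pics/s2.png

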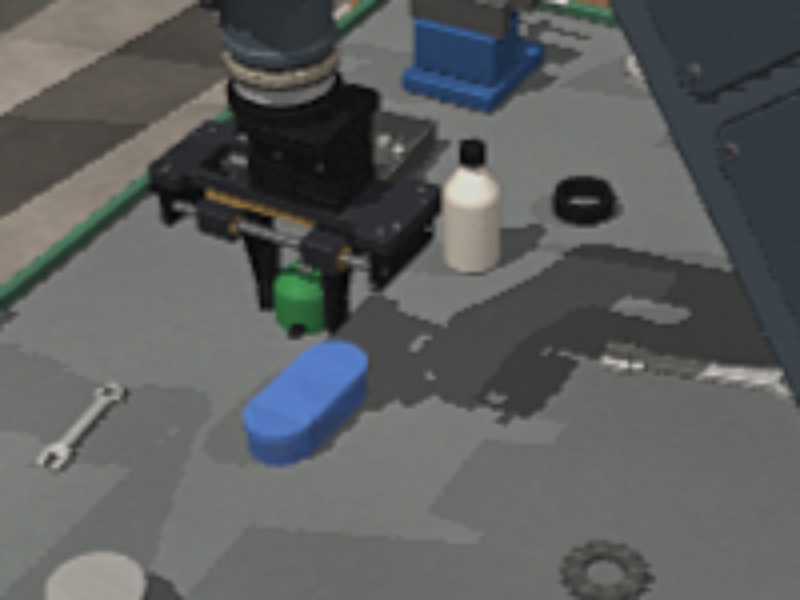

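Seen: the bell is held upright over the box lid (bell at (300,300), box at (305,405)), with a small correction of +1.5 mm in x and +2 mm in y.

Emit:
{"name": "apply_moves", "arguments": {
  "plan": [0.03,0.04,-0.5,0,0,0,-0.45,0,0,0,-0.2,0,0,0,-0.1,0,0,0,0,0,0,0,0,0]
}}

```text
time_s: 6.5
position: [0.6447, -0.0582, 0.0374]
tcp_rot: [[-0.001, 1.0, 0.001], [1.0, 0.001, -0.0], [-0.0, 0.001, -1.0]]
force: [0.1, 1.1, 0.1]
opening: 0.52
grasp_force: 30.0
```

Emit:
{"name": "apply_moves", "arguments": {
  "plan": [-0.04,0,-0.03,0,0,0,-0.02,0,0,0,0,0]
}}

```text
time_s: 6.88
position: [0.642, -0.0579, 0.0343]
tcp_rot: [[-0.002, 1.0, -0.0], [1.0, 0.002, 0.0], [0.0, -0.0, -1.0]]
force: [-1.3, -0.2, 1.8]
opening: 0.518
grasp_force: 30.0
```

Emit:
{"name": "apply_moves", "arguments": {
  "plan": [0,0,-0.01,0,0,0,0,0]
}}

```text
time_s: 7.12
position: [0.642, -0.0579, 0.0342]
tcp_rot: [[-0.002, 1.0, -0.0], [1.0, 0.002, 0.0], [0.0, -0.0, -1.0]]
force: [-2.3, 0.6, 6.1]
opening: 0.521
grasp_force: 30.0
```

Emit:
{"name": "apply_moves", "arguments": {
  "plan": [0,0,0,0,0,0,0,0,0,0,0,0,0,0,0,0,0,0,0.2,0,0,0,0.6,0,0,0,0.8,0,0,0,0.8,0],
  "grip": -0.6
}}

```text
time_s: 8.12
position: [0.642, -0.058, 0.1553]
tcp_rot: [[-0.001, 1.0, 0.0], [1.0, 0.001, -0.0], [-0.0, 0.0, -1.0]]
force: [0.1, 0.5, 0.8]
opening: 0.804
grasp_force: 0.0
```

Emit:
{"name": "apply_moves", "arguments": {
  "plan": [-0.554,0.768,0,0,-0.554,0.768,0,0,-0.554,0.768,0,0,-0.554,0.768,0,0,-0.554,0.768,0,0,-0.554,0.768,0,0,-0.554,0.768,0,0,-0.554,0.768,-0.4,0,0,0,-0.3,0,0,0,0,0,0,0,0,0]
}}

```text
time_s: 9.5
position: [0.4214, 0.2491, 0.1193]
tcp_rot: [[-0.001, 1.0, 0.002], [1.0, 0.001, 0.0], [0.0, 0.002, -1.0]]
force: [0.7, -0.6, -0.2]
opening: 0.796
grasp_force: 0.0
```

```bash
python3 - <<'E'
from h import *
s=bot.read_state(); print(s["position"])
a,d=save("side","s3.png",crop=(180,80,430,355),s=2.1)
p=s["position"]; print(np.round(proj("side",p)), np.round(proj("side",[.42,.249,.05])))
W=world("side",d)
for y0,nm in((.249,"adj"),):
    m=(np.hypot(W[...,0]-.42,W[...,1]-y0)<.03)&(W[...,2]>.008)&(W[...,2]<.056)&(d>0)
    P=W[m]; print(len(P),P.min(0),P.max(0))
t,dt=save("top","t3.png"); W=world("top",dt); h=cv2.cvtColor(t,cv2.COLOR_RGB2HSV)
g=(h[...,0]>50)&(h[...,0]<75)&(h[...,1]>120)&(abs(W[...,0]-.64)<.06)&(abs(W[...,1]+.06)<.08)&(W[...,2]>.04)
b=(h[...,0]>95)&(h[...,0]<125)&(h[...,1]>110)&(abs(W[...,0]-.64)<.1)&(abs(W[...,1]+.06)<.1)&(W[...,2]>.024)&(W[...,2]<.036)
from fit import rect
for m in(g,b):
    if m.sum()>5: print(rect(W[m]),W[m].mean(0))
m=(np.abs((W[...,0]-.4)*np.sin(.27)-(W[...,1]+.25)*np.cos(.27))<.03)&(np.hypot(W[...,0]-.4,W[...,1]+.25)<.1)&(W[...,2]>.0055)&(W[...,2]<.014)
print("spanner",rect(W[m]))
m=(np.abs((W[...,0]-.417)*np.sin(-.157)-(W[...,1]-.388)*np.cos(-.157))<.03)&(np.hypot(W[...,0]-.417,W[...,1]-.388)<.1)&(W[...,2]>.005)&(W[...,2]<.02)
print("lever",rect(W[m]))
E
```

```text
[0.42141204 0.2491361  0.11928996]
[264. 257.] [266. 277.]
115 [0.4105884  0.24263791 0.00801666] [0.43028103 0.26178144 0.04996129]
(array([638.8, -61.4]), array([36.9, 41.1]), np.float32(173.6)) [ 0.63625936 -0.06116561  0.06602581]
(array([642.3, -61.3]), array([ 52. , 119.6]), np.float32(86.9)) [ 0.64104624 -0.05988592  0.03040518]
spanner (array([ 399.8, -249.6]), array([ 31.1, 158.8]), np.float32(13.7))
lever (array([0., 0.]), array([0., 0.]), np.float32(0.0))
```

View pics/s3.png

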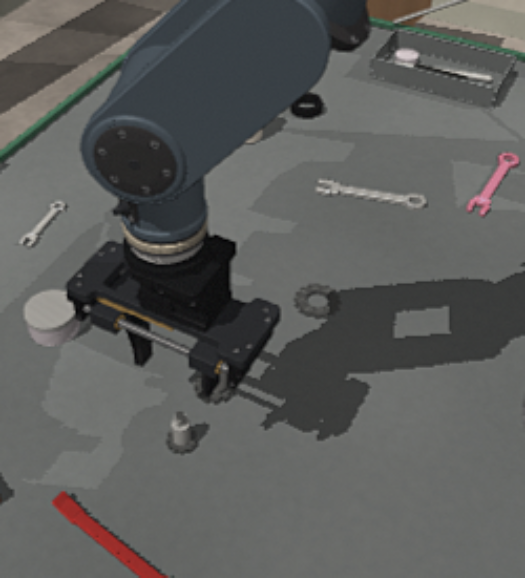

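Seen: the open fingers straddle the smaller adjuster (181,430 in the crop), which is 50 mm high as specified. The bigger one is clear of the fingers, so I descend.

Emit:
{"name": "apply_moves", "arguments": {
  "plan": [-0.02,0.02,-0.7,0,0,0,-0.7,0,0,0,-0.5,0,0,0,-0.3,0,0,0,0,0]
}}

```text
time_s: 10.22
position: [0.4195, 0.2499, 0.0081]
tcp_rot: [[-0.001, 1.0, -0.001], [1.0, 0.001, -0.0], [-0.0, -0.001, -1.0]]
force: [-0.3, -0.4, -0.2]
opening: 0.797
grasp_force: 0.0
```

Emit:
{"name": "apply_moves", "arguments": {
  "plan": [0,0,0,0,0,0,0,0,0,0,0,0,0,0,0,0,0,0,0,0,0,0,0,0,0,0,0,0],
  "grip": 1
}}

```text
time_s: 11.1
position: [0.4197, 0.2503, 0.0086]
tcp_rot: [[-0.002, 1.0, 0.0], [1.0, 0.002, 0.0], [0.0, 0.0, -1.0]]
force: [0.1, -0.3, 0.7]
opening: 0.219
grasp_force: 30.0
```

Emit:
{"name": "apply_moves", "arguments": {
  "plan": [0,0,0.5,0,0,0,0.9,0,0,0,0.6,0,0.755,-0.613,0,0,0.755,-0.613,0,0,0.755,-0.613,0,0,0.755,-0.613,0,0,0.755,-0.613,0,0,0.755,-0.613,-0.5,0,0,0,-0.5,0,0,0,-0.4,0]
}}

```text
time_s: 12.48
position: [0.645, 0.0658, 0.0367]
tcp_rot: [[-0.001, 1.0, -0.003], [1.0, 0.001, 0.0], [0.0, -0.003, -1.0]]
force: [0.2, -0.5, 0.3]
opening: 0.221
grasp_force: 30.0
```

Emit:
{"name": "apply_moves", "arguments": {
  "plan": [0,0,0,0,0,0,0,0]
}}

```text
time_s: 12.72
position: [0.6459, 0.0669, 0.0391]
tcp_rot: [[-0.002, 1.0, 0.0], [1.0, 0.002, -0.0], [-0.0, 0.0, -1.0]]
force: [0.5, 0.1, 0.7]
opening: 0.223
grasp_force: 30.0
```

Emit:
{"name": "apply_moves", "arguments": {
  "plan": [0,-0.02,-0.35,0,0,0,-0.15,0,0,0,-0.08,0,0,0,-0.02,0,0,0,0,0]
}}

```text
time_s: 13.35
position: [0.6463, 0.0653, 0.0087]
tcp_rot: [[-0.002, 1.0, 0.001], [1.0, 0.002, -0.0], [-0.0, 0.001, -1.0]]
force: [0.4, -0.4, -0.0]
opening: 0.216
grasp_force: 30.0
```

Emit:
{"name": "apply_moves", "arguments": {
  "plan": [0,0,-0.01,0,0,0,0,0]
}}

```text
time_s: 13.6
position: [0.6464, 0.0653, 0.0087]
tcp_rot: [[-0.001, 1.0, 0.001], [1.0, 0.001, -0.0], [-0.0, 0.001, -1.0]]
force: [-0.2, -0.1, 3.8]
opening: 0.217
grasp_force: 30.0
```

Emit:
{"name": "apply_moves", "arguments": {
  "plan": [0,0,0,0,0,0,0,0,0,0,0,0,0,0,0,0,0,0,0.4,0,0,0,0.8,0,0,0,0.8,0,0,0,0.5,0],
  "grip": -0.3
}}

```text
time_s: 14.6
position: [0.6473, 0.0653, 0.137]
tcp_rot: [[-0.002, 1.0, 0.005], [1.0, 0.002, -0.0], [-0.0, 0.005, -1.0]]
force: [0.1, -0.1, -0.2]
opening: 0.649
grasp_force: 0.0
```

```bash
cat > bar.py <<'E'
from h import *
from fit import rect
def bar(n,D,c,ang,z0=.005,z1=.014):
    W=world(n,D); u=np.array([np.cos(ang),np.sin(ang)]); q=(W[...,:2]-c); l=q@u; w=q@np.array([-u[1],u[0]])
    m=(abs(w)<.026)&(abs(l)<.095)&(W[...,2]>z0)&(W[...,2]<z1)&(D>0)
    s=m&(abs(l)<.045)&(abs(w)<.012); P=W[s]
    k=np.polyfit(l[s],w[s],1); L=l[m]
    mid=(np.percentile(L,.3)+np.percentile(L,99.7))/2
    a2=ang+np.arctan(k[0]); cc=np.array(c)+u*mid+np.array([-u[1],u[0]])*np.polyval(k,mid)
    print(n,"n",m.sum(),"centre",np.round(cc,4),"deg",round(np.degrees(a2),1),"len",round(L.max()-L.min(),4),"zmed",round(float(np.median(P[:,2])),4))
E
python3 - <<'E'
from bar import *
T,dt=save("top","t4.png",s=1.4); S,ds=bot.capture("side")
for n,D in(("top",dt),("side",ds)):
    bar(n,D,(.4,-.248),np.radians(14.5)); bar(n,D,(.417,.388),np.radians(-9),.004,.02)
E
```

```text
top n 463 centre [ 0.3997 -0.2501] deg 12.8 len 0.1654 zmed 0.0092Traceback (most recent call last):
  File "<stdin>", line 4, in <module>
  File "bar.py", line 7, in bar
    k=np.polyfit(l[s],w[s],1); L=l[m]
    raise TypeError("expected non-empty vector for x")
TypeError: expected non-empty vector for x
```

View pics/t4.png

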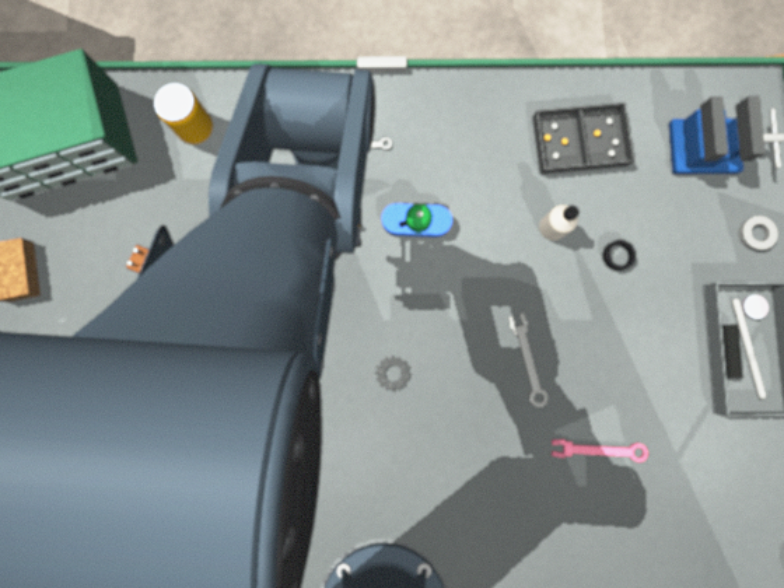

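Seen: the bell sits centred on the box (419,217), the spanner is at (528,360) and unobstructed.

Emit:
{"name": "apply_moves", "arguments": {
  "plan": [-0.616,-0.782,0,-0.956,-0.616,-0.782,0,-0.956,-0.616,-0.782,0,-0.956,-0.616,-0.782,0,-0.956,-0.616,-0.782,0,-0.956,-0.616,-0.782,0,-0.956,-0.616,-0.782,0,-0.956,-0.616,-0.782,-0.4,-0.956,0,0,-0.6,0,0,0,-0.2,0,0,0,0,0],
  "grip": -0.5
}}

```text
time_s: 16.08
position: [0.3993, -0.2467, 0.0725]
tcp_rot: [[0.972, 0.236, -0.001], [0.236, -0.972, 0.002], [-0.001, -0.002, -1.0]]
force: [0.4, -0.4, -0.5]
opening: 0.745
grasp_force: 0.0
```

```bash
python3 - <<'E'
from bar import *
s=bot.read_state(); p=s["position"]; print(p,np.round(s["tcp_rot"],3)[:,1])
S,ds=save("side","s5.png",crop=(300,100,480,235),s=4.4); bar("side",ds,(.4,-.248),np.radians(14))
print((np.array(proj("side",p))-[300,100])*4.4)
T,dt=bot.capture("top"); bar("top",dt,(.417,.388),np.radians(-9),.004,.02); bar("side",ds,(.417,.388),np.radians(-9),.004,.02)
E
```

```text
[ 0.39930127 -0.24666803  0.07246572] [ 0.236 -0.972 -0.002]
side n 169 centre [ 0.4082 -0.2439] deg 12.0 len 0.1397 zmed 0.0077
[260.38159814 240.15251393]
top n 457 centre [0.4107 0.3868] deg -9.1 len 0.178 zmed 0.0078
side n 515 centre [0.4171 0.3908] deg -9.2 len 0.1576 zmed 0.0067
```

View pics/s5.png

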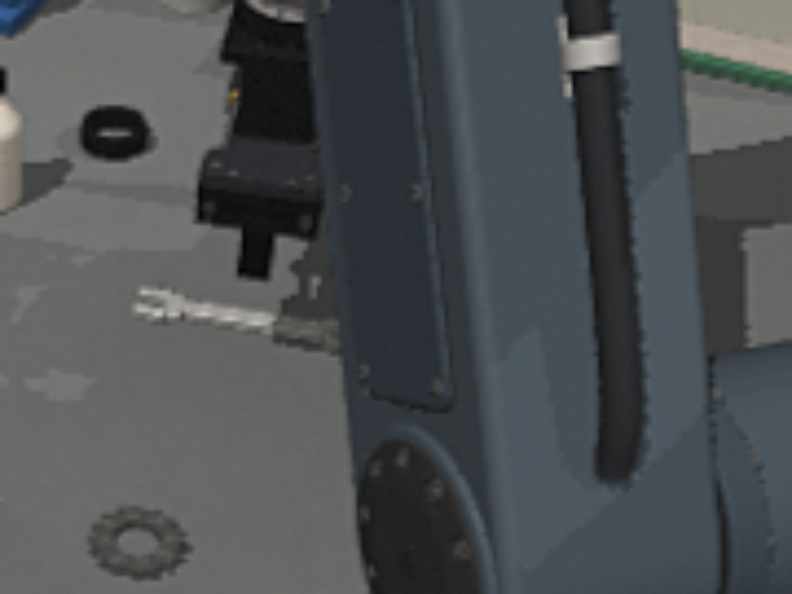

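Seen: the gripper is above the shank (255,270), aligned to within about 1°.

Emit:
{"name": "apply_moves", "arguments": {
  "plan": [0,0,-0.6,-0.1,0,0,-0.45,0,0,0,-0.25,0,0,0,-0.09,0,0,0,0,0]
}}

```text
time_s: 16.8
position: [0.3999, -0.2476, 0.0039]
tcp_rot: [[0.976, 0.219, 0.001], [0.219, -0.976, -0.001], [0.0, 0.001, -1.0]]
force: [0.6, 0.3, 0.5]
opening: 0.75
grasp_force: 0.0
```

Emit:
{"name": "apply_moves", "arguments": {
  "plan": [0,0,0,0,0,0,0,0,0,0,0,0,0,0,0,0,0,0,0,0,0,0,0,0,0,0,0,0],
  "grip": 1
}}

```text
time_s: 17.68
position: [0.3997, -0.2476, 0.0035]
tcp_rot: [[0.976, 0.218, 0.0], [0.218, -0.976, -0.0], [0.0, 0.0, -1.0]]
force: [0.2, -0.2, -0.4]
opening: 0.155
grasp_force: 30.0
```

The gripper body would overhang the bell (top about 73 mm) at full depth, so I will release the spanner about 3 mm above the surface to keep clear of it.

Emit:
{"name": "apply_moves", "arguments": {
  "plan": [0,0,0.4,0,0,0,0.6,0,0,0,0.5,0,0.408,0.478,0,0.94,0.408,0.478,0,0.94,0.408,0.478,0,0.94,0.408,0.478,0,0.94,0.408,0.478,0,0.94,0.408,0.478,0,0.94,0.408,0.478,0,0.94,0.408,0.478,0,0.94,0,0,0,0]
}}

```text
time_s: 19.18
position: [0.5636, -0.0547, 0.0782]
tcp_rot: [[0.036, 0.999, 0.0], [0.999, -0.036, 0.0], [0.0, 0.0, -1.0]]
force: [-0.6, -0.1, -1.5]
opening: 0.155
grasp_force: 30.0
```

Emit:
{"name": "apply_moves", "arguments": {
  "plan": [0,0,0,0,0,0,0,0]
}}

```text
time_s: 19.42
position: [0.5618, -0.0569, 0.0783]
tcp_rot: [[0.04, 0.999, -0.001], [0.999, -0.04, 0.0], [0.0, -0.001, -1.0]]
force: [-0.8, 0.0, -1.0]
opening: 0.153
grasp_force: 30.0
```

```bash
python3 - <<'E'
from bar import *
s=bot.read_state(); p=s["position"]; print(p,np.round(s["tcp_rot"],3)[:,1])
S,ds=save("side","s6.png",crop=(180,110,340,230),s=5)
W=world("side",ds); c=p
l=W[...,1]-c[1]; w=W[...,0]-c[0]
m=(abs(w)<.03)&(abs(l)<.1)&(W[...,2]>c[2]-.014)&(W[...,2]<c[2]+.007)&(ds>0)
P=W[m]; print(rect(P),P.mean(0),P[:,1].min(),P[:,1].max())
h=cv2.cvtColor(S,cv2.COLOR_RGB2HSV); g=(h[...,0]>50)&(h[...,0]<75)&(h[...,1]>120)&(abs(W[...,0]-.64)<.06)&(abs(W[...,1]+.06)<.08)
print("bell",rect(W[g]),W[g].max(0),W[g].min(0))
m=(abs(W[...,0]-.642)<.012)&(abs(W[...,1]+.058)<.015)&(W[...,2]>.05); print("top of bell",np.percentile(W[m][:,2],[50,90,98]))
m=(abs(W[...,0]-.6465)<.03)&(abs(W[...,1]-.067)<.03)&(W[...,2]>.03)&(W[...,2]<.06);print("adj",W[m].mean(0),W[m].max(0))
E
```

```text
[ 0.56180498 -0.05691559  0.07832504] [ 0.999 -0.04  -0.001]
(array([560.9, -52.4]), array([ 31.4, 157.7]), np.float32(88.2)) [ 0.55973745 -0.03203635  0.08116669] -0.13119410455714015 0.026741540050691525
bell (array([638. , -52.4]), array([33.1, 40.5]), np.float32(21.3)) [ 0.659599  -0.0365115  0.0703466] [ 0.6178878  -0.07022616  0.03244433]
top of bell [0.15325726 0.19049084 0.19139878]
adj [0.64287068 0.06827715 0.03845333] [0.6541332  0.07578449 0.05032381]
```

View pics/s6.png

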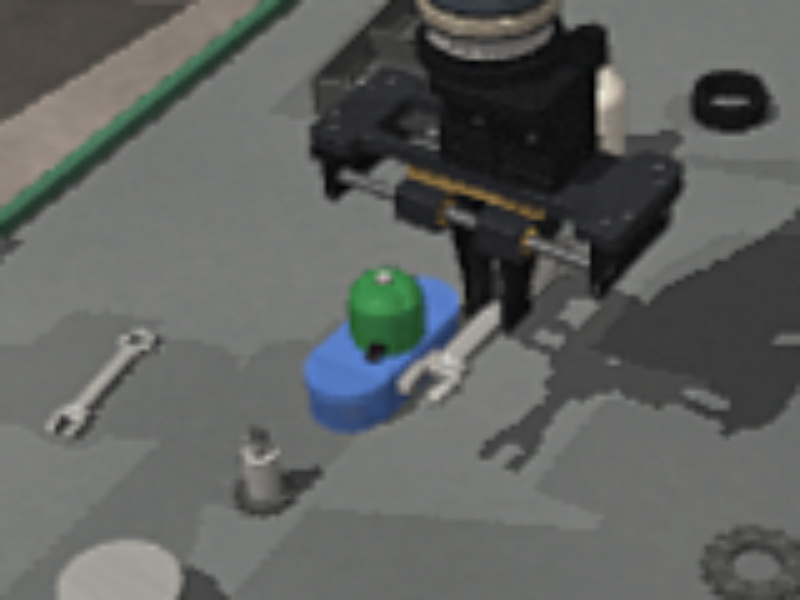

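Seen: the spanner is held level beside the box, the bell upright on the lid (385,310), the adjuster standing at (263,480).

Emit:
{"name": "apply_moves", "arguments": {
  "plan": [0.02,-0.05,-0.5,0,0,0,-0.45,0,0,0,-0.3,0,0,0,-0.12,0,0,0,0,0,0,0,0,0]
}}

```text
time_s: 20.23
position: [0.5643, -0.0589, 0.0107]
tcp_rot: [[0.038, 0.999, 0.001], [0.999, -0.038, -0.0], [-0.0, 0.001, -1.0]]
force: [0.3, 0.6, -0.5]
opening: 0.152
grasp_force: 30.0
```

Emit:
{"name": "apply_moves", "arguments": {
  "plan": [-0.02,0,-0.05,0,0,0,-0.03,0,0,0,0,0]
}}

```text
time_s: 20.6
position: [0.5627, -0.0587, 0.0061]
tcp_rot: [[0.038, 0.999, -0.0], [0.999, -0.038, 0.0], [0.0, -0.0, -1.0]]
force: [-0.1, -0.8, -2.6]
opening: 0.154
grasp_force: 30.0
```

Emit:
{"name": "apply_moves", "arguments": {
  "plan": [0,0,0,0,0,0,0,0,0,0,0,0,0,0,0.3,0,0,0,0.6,0,0,0,0.8,0,0,0,0.8,0,0,0,0,0],
  "grip": 0.3
}}

```text
time_s: 21.6
position: [0.5654, -0.0595, 0.1353]
tcp_rot: [[0.038, 0.999, 0.008], [0.999, -0.038, -0.003], [-0.002, 0.009, -1.0]]
force: [0.3, -1.0, 0.1]
opening: 0.348
grasp_force: 0.0
```

Emit:
{"name": "apply_moves", "arguments": {
  "plan": [-0.324,0.994,0,0.923,-0.324,0.994,0,0.923,-0.324,0.994,0,0.923,-0.324,0.994,0,0.923,-0.324,0.994,0,0.923,-0.324,0.994,0,0.923,-0.324,0.994,0,0.923,-0.324,0.994,0,0.923,-0.324,0.994,-0.4,0.923,0,0,-0.6,0,0,0,-0.3,0,0,0,0,0],
  "grip": -0.5
}}

```text
time_s: 23.1
position: [0.4161, 0.3873, 0.0647]
tcp_rot: [[-0.987, 0.159, -0.003], [0.159, 0.987, -0.002], [0.003, -0.003, -1.0]]
force: [-0.7, 0.9, 0.6]
opening: 0.752
grasp_force: 0.0
```

```bash
cat > chk.py <<'E'
from bar import *
s=bot.read_state(); p=s["position"]; print(p,np.round(s["tcp_rot"],3)[:,1])
for n in("top","side"):
    A,D=bot.capture(n); W=world(n,D); h=cv2.cvtColor(A,cv2.COLOR_RGB2HSV)
    g=(h[...,0]>50)&(h[...,0]<75)&(h[...,1]>120)&(abs(W[...,0]-.64)<.06)&(abs(W[...,1]+.06)<.08)&(W[...,2]>.055)
    b=(h[...,0]>95)&(h[...,0]<125)&(h[...,1]>110)&(abs(W[...,0]-.64)<.1)&(abs(W[...,1]+.06)<.1)&(W[...,2]>.024)&(W[...,2]<.036)
    t=(np.hypot(W[...,0]-.6495,W[...,1]-.181)<.05)&(W[...,2]>.028)&(W[...,2]<.045)
    j=(np.hypot(W[...,0]-.6465,W[...,1]-.067)<.02)&(W[...,2]>.04)&(W[...,2]<.06)
    for k,m in(("bell",g),("box",b),("tin",t),("adj",j)):
        if (m&(D>0)).sum()>5: print(n,k,m.sum(),rect(W[m&(D>0)]),np.round(W[m&(D>0)].mean(0),4))
    for c,a,q in(((.5627,-.0585),88,(.005,.014)),((.417,.388),-9.1,(.0045,.02)),((.483,-.0545),88,(.0045,.02))):
        try: bar(n,D,c,np.radians(a),*q)
        except Exception as e: print(n,"none",c)
    if n=="side": cv2.imwrite("pics/chk_%d.png"%(s["time_s"]*10),cv2.resize(A[100:400,150:400,::-1],None,fx=2,fy=2))
    else: cv2.imwrite("pics/top_%d.png"%(s["time_s"]*10),cv2.resize(A[90:300,:,::-1],None,fx=1.42,fy=1.42))
E
python3 chk.py; ls pics
```

```text
[0.416081   0.38731794 0.06469322] [ 0.159  0.987 -0.003]
top bell 210 (array([638.8, -62.8]), array([37.3, 40.4]), np.float32(179.7)) [ 0.6367 -0.0615  0.0665]
top box 631 (array([642.5, -61.2]), array([ 51.9, 119.3]), np.float32(88.0)) [ 0.6409 -0.0599  0.0304]
top tin 570 (array([649.6, 179.7]), array([63.5, 64.1]), np.float32(85.0)) [0.6492 0.1792 0.0352]
top adj 21 (array([644.1,  62.2]), array([8.8, 9.4]), np.float32(89.2)) [0.6441 0.0622 0.0491]
top n 419 centre [ 0.5609 -0.0592] deg 87.5 len 0.159 zmed 0.0093
top n 196 centre [0.4207 0.3829] deg -5.1 len 0.1707 zmed 0.0082
top n 16 centre [ 0.482  -0.0596] deg 73.4 len 0.1799 zmed 0.0047
side none (0.5627, -0.0585)
side n 323 centre [0.3915 0.395 ] deg -9.6 len 0.1046 zmed 0.0069
side none (0.483, -0.0545)
c1.png
chk_231.png
s1.png
s2.png
s3.png
s5.png
s6.png
side0.png
t3.png
t4.png
top0.png
top_231.png
```

Emit:
{"name": "apply_moves", "arguments": {
  "plan": [0.02,0.02,-0.5,0,0,0,-0.4,0,0,0,-0.25,0,0,0,-0.08,0,0,0,0,0]
}}

```text
time_s: 23.82
position: [0.4184, 0.3896, 0.005]
tcp_rot: [[-0.987, 0.159, 0.001], [0.159, 0.987, 0.0], [-0.001, 0.0, -1.0]]
force: [-0.4, 0.1, 0.0]
opening: 0.75
grasp_force: 0.0
```

Emit:
{"name": "apply_moves", "arguments": {
  "plan": [0,0,0,0,0,0,0,0,0,0,0,0,0,0,0,0,0,0,0,0,0,0,0,0,0,0,0,0],
  "grip": 1
}}

```text
time_s: 24.7
position: [0.4179, 0.3895, 0.0045]
tcp_rot: [[-0.987, 0.159, -0.0], [0.159, 0.987, -0.0], [0.0, -0.0, -1.0]]
force: [-0.0, -0.2, -0.3]
opening: 0.152
grasp_force: 30.0
```

Emit:
{"name": "apply_moves", "arguments": {
  "plan": [0,0,0,0,0,0,0,0,0,0,-0.04,0,0,0,0,0],
  "grip": 0.4
}}

```text
time_s: 25.2
position: [0.4179, 0.3894, 0.0023]
tcp_rot: [[-0.987, 0.159, -0.0], [0.159, 0.987, -0.0], [0.0, -0.0, -1.0]]
force: [-0.3, 0.3, 0.4]
opening: 0.3
grasp_force: 0.0
```

Emit:
{"name": "apply_moves", "arguments": {
  "plan": [0,0,0,0,0,0,0,0,0,0,0,0,0,0,0,0,0,0,0,0,0,0,0.4,0,0,0,0.7,0,0,0,0.6,0,0,0,0,0],
  "grip": 1
}}

```text
time_s: 26.32
position: [0.4194, 0.3904, 0.0895]
tcp_rot: [[-0.987, 0.159, 0.004], [0.159, 0.987, 0.003], [-0.004, 0.003, -1.0]]
force: [-0.3, -0.1, -1.3]
opening: 0.149
grasp_force: 30.0
```

Emit:
{"name": "apply_moves", "arguments": {
  "plan": [0,0,0.8,0,0.144,-0.989,0.2,-0.923,0.144,-0.989,0,-0.923,0.144,-0.989,0,-0.923,0.144,-0.989,0,-0.923,0.144,-0.989,0,-0.923,0.144,-0.989,0,-0.923,0.144,-0.989,0,-0.923,0.144,-0.989,0,-0.923,0.144,-0.989,0,-0.923,0,0,-0.5,0,0,0,-0.5,0]
}}

```text
time_s: 27.82
position: [0.4822, -0.0564, 0.0859]
tcp_rot: [[0.041, 0.999, -0.001], [0.999, -0.041, 0.0], [0.0, -0.001, -1.0]]
force: [0.1, -0.1, -0.9]
opening: 0.155
grasp_force: 30.0
```

Emit:
{"name": "apply_moves", "arguments": {
  "plan": [0,0,0,0,0,0,0,0]
}}

```text
time_s: 28.08
position: [0.4827, -0.0554, 0.0873]
tcp_rot: [[0.038, 0.999, -0.001], [0.999, -0.038, 0.0], [0.0, -0.001, -1.0]]
force: [-0.1, -0.8, -1.7]
opening: 0.154
grasp_force: 30.0
```

```bash
python3 - <<'E'
from bar import *
s=bot.read_state(); p=s["position"]; print(p,np.round(s["tcp_rot"],3)[:,1])
A,D=save("side","s7.png",crop=(180,110,400,275),s=3.6); W=world("side",D); h=cv2.cvtColor(A,cv2.COLOR_RGB2HSV)
r=((h[...,0]<8)|(h[...,0]>172))&(h[...,1]>150)&(abs(W[...,0]-p[0])<.05)&(abs(W[...,1]-p[1])<.1)&(W[...,2]>.05)&(D>0)
print("lever",r.sum(),rect(W[r]),W[r].min(0),W[r].max(0))
bar("side",D,(.5627,-.0585),np.radians(88),.004,.014)
E
```

```text
[ 0.48266492 -0.0553693   0.08733921] [ 0.999 -0.038 -0.001]
lever 140 (array([466.4, -51.5]), array([ 49.2, 155.6]), np.float32(87.7)) [ 0.44293108 -0.12954944  0.08798812] [0.49352464 0.02573757 0.1626261 ]
side n 227 centre [ 0.5605 -0.0558] deg 87.4 len 0.1599 zmed 0.0078
```

View pics/s7.png

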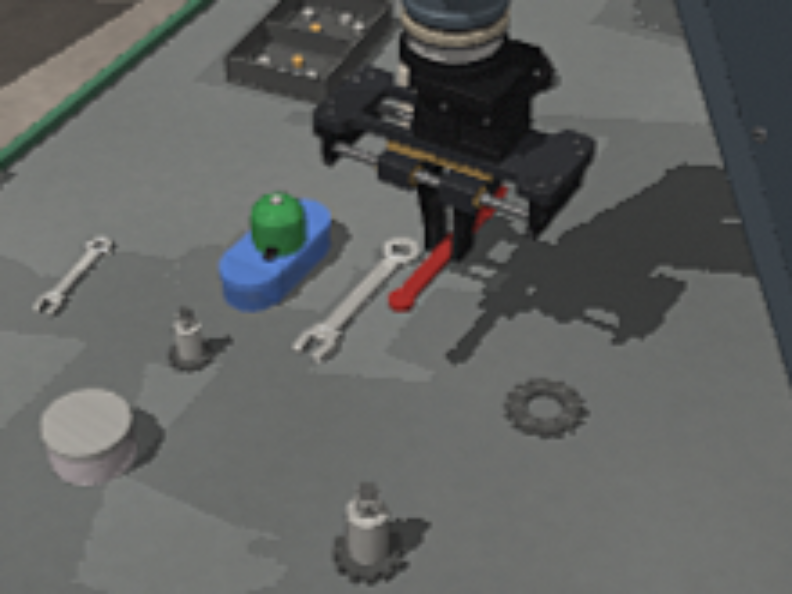

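Seen: the lever is held level, nearer the robot than the spanner and parallel to it. Bell, adjuster and spanner are all well placed.

Emit:
{"name": "apply_moves", "arguments": {
  "plan": [0,0,-0.6,0,0,0,-0.5,0,0,0,-0.35,0,0,0,-0.18,0,0,0,0,0,0,0,0,0]
}}

```text
time_s: 28.88
position: [0.4834, -0.0557, 0.0068]
tcp_rot: [[0.038, 0.999, 0.002], [0.999, -0.038, -0.001], [-0.001, 0.002, -1.0]]
force: [0.7, -0.5, -0.5]
opening: 0.156
grasp_force: 30.0
```

Emit:
{"name": "apply_moves", "arguments": {
  "plan": [0,0,-0.05,0,0,0,-0.03,0,0,0,0,0]
}}

```text
time_s: 29.25
position: [0.483, -0.0556, 0.0025]
tcp_rot: [[0.038, 0.999, 0.001], [0.999, -0.038, -0.0], [-0.0, 0.001, -1.0]]
force: [0.6, -0.6, 4.0]
opening: 0.153
grasp_force: 30.0
```

Emit:
{"name": "apply_moves", "arguments": {
  "plan": [0,0,0,0,0,0,0,0,0,0,0,0,0,0,0.3,0,0,0,0.6,0,0,0,0.8,0,0,0,0.9,0,-0.2,-0.9,0.2,0,-0.2,-0.9,0.2,0,-0.2,-0.9,0,0,-0.2,-0.9,0,0,-0.2,-0.9,0,0],
  "grip": 0.3
}}

```text
time_s: 30.75
position: [0.4322, -0.2818, 0.1531]
tcp_rot: [[0.038, 0.999, 0.001], [0.999, -0.038, -0.001], [-0.001, 0.001, -1.0]]
force: [0.8, 0.8, -0.1]
opening: 0.349
grasp_force: 0.0
```

Emit:
{"name": "apply_moves", "arguments": {
  "plan": [-0.2,-0.9,0,0,-0.2,-0.9,0,0,0,0,0,0]
}}

```text
time_s: 31.12
position: [0.4124, -0.3743, 0.1532]
tcp_rot: [[0.042, 0.999, 0.002], [0.999, -0.042, -0.003], [-0.003, 0.002, -1.0]]
force: [0.0, -0.1, 0.2]
opening: 0.35
grasp_force: 0.0
```

```bash
python3 chk.py; ls pics
```

```text
[ 0.41240799 -0.37433654  0.15315332] [ 0.999 -0.042  0.002]
top bell 210 (array([639.1, -61.6]), array([34.9, 40.6]), np.float32(179.5)) [ 0.6367 -0.0613  0.0666]
top box 634 (array([642.1, -61. ]), array([ 51.9, 119. ]), np.float32(87.5)) [ 0.6411 -0.0602  0.0302]
top tin 572 (array([649.8, 179.4]), array([63.3, 64.3]), np.float32(176.3)) [0.6493 0.1792 0.0352]
top adj 22 (array([644.4,  62.2]), array([9.2, 9.6]), np.float32(89.1)) [0.644  0.062  0.0489]
top n 425 centre [ 0.5611 -0.0558] deg 87.5 len 0.1713 zmed 0.0093
top n 11 centre [0.4257 0.3929] deg 7.1 len 0.1729 zmed 0.0045
top n 413 centre [ 0.4814 -0.0588] deg 88.1 len 0.1658 zmed 0.0081
side bell 112 (array([638.2, -53.9]), array([33.8, 38.4]), np.float32(30.8)) [ 0.6355 -0.0514  0.0635]
side box 264 (array([642.5, -56. ]), array([ 53.4, 122. ]), np.float32(87.5)) [ 0.6391 -0.041   0.0284]
side tin 391 (array([650. , 183.5]), array([62.2, 64.9]), np.float32(128.2)) [0.6487 0.1856 0.0333]
side adj 17 (array([645. ,  66.4]), array([ 9.9, 10.1]), np.float32(170.8)) [0.6441 0.0665 0.0458]
side n 206 centre [ 0.5608 -0.0553] deg 87.3 len 0.1562 zmed 0.0077
side none (0.417, 0.388)
side n 198 centre [ 0.4811 -0.0539] deg 87.6 len 0.1571 zmed 0.007
c1.png
chk_231.png
chk_311.png
s1.png
s2.png
s3.png
s5.png
s6.png
s7.png
side0.png
t3.png
t4.png
top0.png
top_231.png
top_311.pngbar.py:7: RankWarning: Polyfit may be poorly conditioned
  k=np.polyfit(l[s],w[s],1); L=l[m]
```

View pics/top_311.png

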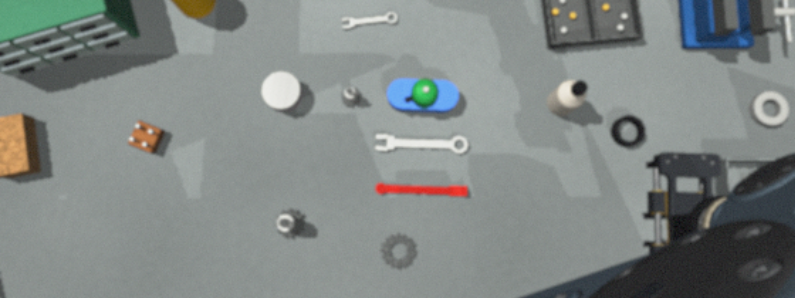

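Seen: the bell is on the box (424,92), the adjuster between tin and box (350,95), the spanner at (421,143) and lever at (421,189) parallel to the box, and the arm is clear.

```bash
python3 -c "
from rig import bot
print(bot.hand_in())"
```

```text
the job is handed in; nothing more can be done
None
```

The job is handed in at about 31 s of the 109 s: bell, adjuster, spanner and tyre lever are set out as asked, each within about 3 mm by the cameras (adjuster measured to the midpoint of the box and tin centres), and nothing else was moved.

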